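# Zero the slab roller and set its gap

## Robot

A 6-joint arm with a two-finger parallel gripper is mounted at the origin on the work surface. World frame = base frame: x ahead of the robot, y to its left, z up, the work surface at z = 0. Lengths are in mm, angles in degrees, forces in N, time in s.
With the tool pointing down it reaches from about 350 to 850 mm from the base axis. Payload 8.1 kg.
Tool frame: the origin (TCP) lies between the finger pads; the fingertips stand 22 mm ahead of it and the grasp point (between the pads) lies 3 mm ahead of it; z points along the fingers, y is the line along which they close (so a half turn about z gives the same grasp; the last joint's range is limited). The gripper opens to 85 mm and grips with 20 to 120 N. Pads are 22 mm wide; open, the fingers measure 114 mm over their backs; the gripper's body (76 mm by 85 mm) begins 54 mm behind the grasp point. The pads swing forward as they close: fully open they stand 13 mm farther back than shut.
Start: joints at [-4.893, 7.471, 85.268, -0, 87.261, -4.893], TCP at [600.005, 0.022, 253.292] pointing down, gripper open.
Joint ranges: [-169.43, 169.43], [-51.17, 129.36], [1.28, 143.12], [-76.62, 256.62], [0, 156.53], [-152.29, 152.29]. Speed limits (degrees/s): [136.94, 136.94, 159.86, 180, 180, 180].

## Interface

Orientations are given as [roll, pitch, yaw] about the fixed x, y, z axes, in that order (R = Rz(yaw) Ry(pitch) Rx(roll)).
In Python, from bench import r, vision gives the robot as it stands.
- The arm moves only by the tool step_arm, never from a script. Its argument "targets" is a list that holds one entry, the list of rows, each a list of 6 numbers: the shift along the world's x, y, z in mm, then the turn, a rotation vector about the world's x, y, z in rad. In form: [[[x, y, z, rx, ry, rz], ...]]. A call has 1 to 12 rows; each row is the pose to reach, as a shift and turn from the pose commanded when the call began; what a row does not reach only later rows make up. A row lasts 1/12 s, in which the tool goes at most 41.7 mm and 7.16 degrees, less where a joint would pass 70% of its speed; a pose out of reach is approached as far as the arm can. A call with a gripper value outside its range is refused whole. "fingers" is the gripper's target within -1 to 1 (shut at 1, half-way at 0, fully open at -1), set as the call begins (left out, the last holds). The fingers move at their own pace and stop on an object; "newtons" is the grip in N (left out, the last holds). Time passes only in rows, so rows that repeat a pose let the fingers close. It gives the time, the measured TCP pose, the force, the opening and the grip force at its end, in the units of the state.
- r.sense(): the state, without advancing time (a new reading comes with each control period).
- vision.snapshot(name): name is "scene" or "side" or "wrist"; returns a dict with "img" (480x640x3 uint8, blue, green, red), "mtx" (3x3 intrinsics, pixels), "D" ([k1, k2, p1, p2, k3] as OpenCV has them; the pictures are not rectified), "eye" and "attitude" of the camera in the world. Camera axes: x right, y up, looking along -z (the intrinsics and any distortion apply to the point x, -y, -z); pixel columns grow to the right and rows downward; lengths in mm; the calibration is good to about 2 mm. A picture is of the moment at which its call begins. There is no depth.
- r.hand_in(): hands the job in; it is judged then, once.
The state is a dict: "time": time; "joint_pos": joint angles; "qd": joint speeds; "joint_efforts": joint torques, N m; "tool_pos": TCP position; "tcp_rot": TCP orientation; "ft_force": force on the tool from outside, world axes, zero at the start; "wrist_torque": the same for the moment, N m; "finger_gap": finger opening in mm; "grip_force": force on a finger pad.
Only numpy, scipy, OpenCV 4.12 (cv2) and the standard library are available. Lean on these libraries where they do the work, as an engineer would, in place of code of your own. Each camera call takes 0.05 s, during which the arm holds its last target. There are 200 camera calls.

## Task

Set the gap at the screw end of the slab roller: wind its height crank clockwise until the roller bottoms firmly on the board, but do not force it, then back the crank off half a turn and swing the lock lever clockwise until it stops. Leave the things standing round about where they are, and let go of the machine when it is done.

Things in the scene. Friction and masses are not known exactly. Their poses are not given: they have to be found in the camera images.
- frame: Slab roller, a bench machine: steel roller lying level over a wooden bed between two grey housings 400 mm apart, each with a crank and lock lever on top. Origin on the table under the near height screw; +x points over the bed away from the robot, -y along the roller to the far housing, which is already set and locked (its crank is fixed). Its black drive wheel, 192 mm, is beyond the far housing.
- screw_axis (a point): Point on the upright axis of the height screw to be set, in the middle of the housing's top face (134 x 48 mm, 185 mm over the table); axes as frame. On the axis over the face: lock nut up to 20 mm, crank hub (32 mm across) from 28 to 50 mm, crank arm (18 mm wide) from 39 to 50 mm. The crank does not rise or sink as it turns. Clockwise means seen from above.
- crank_grip (a point): Centre of the crank's black upright grip: a freely revolving sleeve, 18 mm across, 46 mm tall, 55 mm from the screw axis, centre 74 mm over the housing's top face, foot 51 mm. Starts at any angle. Clockwise lowers the roller end, 10 mm a turn. Pull along its circle: 1.5 N winding down, 2.3 N up; once bottomed, about 1 N more for each 1.5 mm wound on. Firmly bottomed from 5 N, forced at 7.5 N.
- roller: The steel roller, 76 mm diameter. Its origin lies on its axis at the far bearing, 400 mm from the screw; it tilts very slightly about it as the screw is turned.
- roller_end (a point): Underside of the roller at its end by the screw, 30 mm from the screw axis towards the far housing. It starts 6 to 9.5 mm off the board and stays where the crank is left.
- board: Brown wooden board, 400 x 325 x 9 mm, fixed on the bed below the roller. Its origin lies below the screw axis at the height of its underside, 55 mm over the table.
- board_top (a point): Top face of the board straight below roller_end, 64 mm over the table. The height of roller_end over this point is the gap: 0 when the roller bottoms, 5 mm with the screw half a turn up from there.
- lock_ball (a point): Centre of the black ball, 24 mm across, at the tip of the lock lever, 92 mm from the screw axis and 32 mm over the housing's top face. The lever is an 11 mm rod rising from the lock nut to the ball, under the crank; it swings about the screw axis on the side away from the roller. At joint lock = 0 it points 2.70 rad anticlockwise from the +x axis of frame.
- lock (a joint): Angle of the lock lever in rad: 0 slack, growing clockwise to the stop at 1.25 (locked). It starts at 0 to 0.2. Pushing the ball takes about 1.5 N; it stays where it is left.
- mould: Bystander: white plaster plate mould, round and scalloped, 166 mm across, 32 mm tall, loose on the table. Origin at the centre of its underside.
- tumbler: Bystander: glass tumbler, 72 mm diameter, 85 mm tall, loose on the table. Origin at the centre of its underside.
- jar: Bystander: closed glaze jar with a white lid, 60 mm across, 80 mm tall, loose on the table. Origin at the centre of its underside.

How it is judged (in metres and radians):
On the way, in this order (a step that is already met when the one before it is completed fails the run):
1. the roller is bottomed on the board, pressed on it with more than 120 N (4 to 5 N at the crank's grip) (contact force between roller and board above 120 N), for 0.1 s.
2. the screw is backed off half a turn: the roller's end stands 4.2 to 5.8 mm off the board (z of roller_end in the frame of board_top between 0.0042 and 0.0058 m), for 0.3 s.
3. the lock lever is swung clockwise to its stop (value of joint lock above 1.1 rad), for 0.2 s.
At the end, for the whole second after the job is handed in: The roller's screw end stands 4.2 to 5.8 mm off the board (half a turn of the screw from bottom), the lock lever is at its stop (joint above 1.1 rad), and crank and lever are at rest (all of step 2 and value of joint lock above 1.1 rad and linear speed of roller below 0.005 m/s and velocity of joint lock below 0.05 rad/s); the robot touches nothing.
It fails at once if the roller is forced into the board with more than 260 N (about 7.5 N or more at the crank's grip) (contact force between roller and board above 260 N).
It fails at once if a bystander is moved more than 30 mm (distance of any of mould, tumbler, jar from where it was at the start of the episode above 0.03 m).
It also fails if it takes over 72 s, if anything falls off the work surface, if the arm or the gripper's body presses on something with over 40 N, if the wrist force passes 120 N, or if a joint passes its speed limit or range.

## Working session

There is one attempt and no reset: what is moved stays moved. The work goes in short steps, Python scripts to look and compute and a tool call to move; the robot and the scene stay as the last step left them, time stands still between calls to the robot, and variables do not carry over. Pictures are saved under pics/ and viewed, at most 10 in all, crops included, and the job is handed in when it is done.

Besides the shell and the picture viewer there is one more tool, called as a command line: name --argument value ..., lists and objects as JSON in quotes. step_arm: Moves the arm, as the interface text tells. Its arguments: {"type":"object","properties":{"targets":{"type":"array"},"fingers":{"type":"number"},"newtons":{"type":"number"}},"required":["targets"]}

```bash
ls; mkdir -p pics
cat > h.py <<'E'
import numpy as np, cv2
from scipy.spatial.transform import Rotation as R
from bench import r, vision
import pickle
def snap(n,f):
    s=vision.snapshot(n); cv2.imwrite(f'pics/{f}.png',s['img']); pickle.dump(s,open(f'pics/{f}.pkl','wb')); return s
def load(f): return pickle.load(open(f'pics/{f}.pkl','rb'))
def att(s):
    a=np.array(s['attitude'],float)
    return a if a.shape==(3,3) else R.from_euler('xyz',a,degrees=True).as_matrix()
def ray(s,p):
    u=cv2.undistortPoints(np.array([[p]],float),np.array(s['mtx']),np.array(s['D']))[0,0]
    d=att(s)@np.array([u[0],-u[1],-1]); return np.array(s['eye'],float),d/np.linalg.norm(d)
def tri(*sp):
    A=np.zeros((3,3));b=np.zeros(3);L=[ray(s,p) for s,p in sp]
    for o,d in L:
        P=np.eye(3)-np.outer(d,d);A+=P;b+=P@o
    x=np.linalg.solve(A,b); return x.round(1),[round(float(np.linalg.norm(np.cross(x-o,d))),1) for o,d in L]
def atz(s,p,z):
    o,d=ray(s,p); return (o+d*(z-o[2])/d[2]).round(1)
def proj(s,P):
    c=att(s).T@(np.array(P,float)-np.array(s['eye'])); c=c*[1,-1,-1]
    return cv2.projectPoints(c.reshape(1,1,3),np.zeros(3),np.zeros(3),np.array(s['mtx']),np.array(s['D']))[0].ravel().round(1)
E
python3 - <<'E'
from h import *
for n in('scene','side','wrist'):
    s=snap(n,n+'0'); print(n,s['eye'],s['attitude'])
print(r.sense())
a=[cv2.imread(f'pics/{n}0.png') for n in('scene','side')]
E
```

```text
pics
scene [1009.82143268 -363.87156895 1156.77751856] [31.59285731  0.26413184 46.32530713]
side [ 126.80740005  884.73664331 1105.00427428] [  45.36931138    0.8459467  -153.71793938]
wrist [601.00058126  66.69079357 372.68581994] [-15.04000474   0.04558826  -0.06547728]
{'time': 0.15, 'joint_pos': array([-4.89428904e+00,  7.50621500e+00,  8.53140071e+01,  5.95261593e-04,
        8.72600011e+01, -4.89376845e+00]), 'qd': array([-0.02771975, -0.12829016, -0.18987291, -0.05928651,  0.00779793,
        0.12280623]), 'joint_efforts': array([ 1.01583330e-03, -5.70061326e+01, -5.01160097e+01, -1.39109225e-04,
        9.69119486e-03, -7.10949371e-05]), 'tool_pos': array([5.99626015e+02, 4.50619688e-02, 2.52483468e+02]), 'tcp_rot': array([-1.79920120e+02, -7.43609720e-03,  8.99994453e+01]), 'ft_force': array([ 0.58150705,  0.45503289, -0.18272535]), 'wrist_torque': array([ 0.05699207, -0.00204345, -0.08253405]), 'grip_force': 0.0, 'finger_gap': 85.73885876110579}
```

View pics/scene0.png

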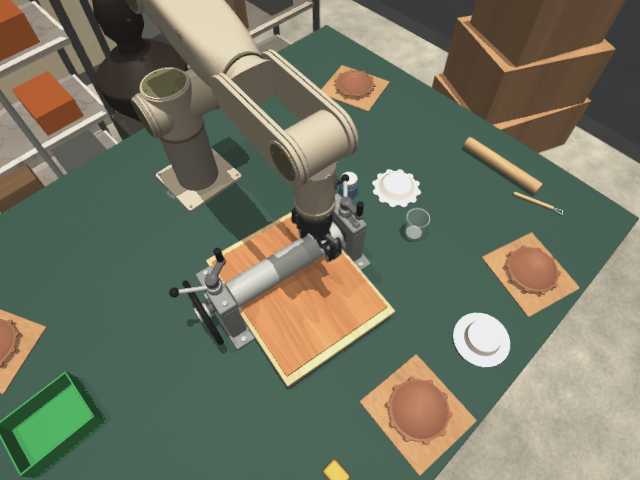

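View pics/side0.png

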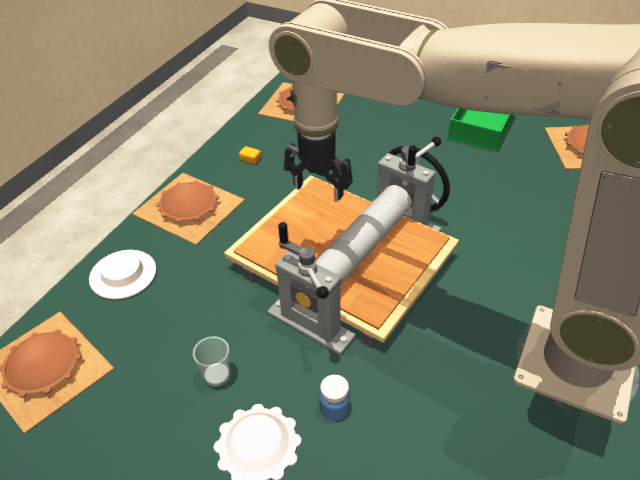

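The scene view shows the near housing at about (350,225), with the crank grip at (360,210) and the ball at (344,182). In the side view the grip is at (283,233), the ball at (322,292), and the screw hub at (306,256). The jar, tumbler and mould stand on the robot's left. I'll enlarge both views.

Run:
```python
import cv2,numpy as np
a=cv2.imread('pics/scene0.png')[160:280,310:410];b=cv2.imread('pics/side0.png')[215:335,260:360]
c=np.hstack([cv2.resize(x,None,fx=4,fy=4,interpolation=cv2.INTER_CUBIC) for x in(a,b)])
for k in range(2):
  for i in range(0,100,20):
    cv2.putText(c,str((310,260)[k]+i),(k*400+i*4,8),0,.3,(0,255,255));cv2.line(c,(k*400+i*4,8),(k*400+i*4,14),(0,255,255))
  for i in range(0,120,20):
    cv2.putText(c,str((160,215)[k]+i),(k*400,i*4+4),0,.3,(0,255,255))
cv2.imwrite('pics/crop0.png',c)
```

```text
(no output)
```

View pics/crop0.png

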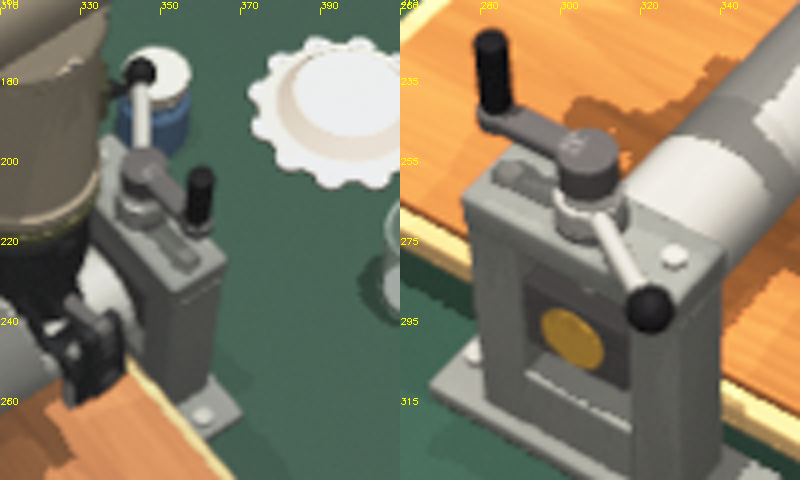

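The crop gives these pixel positions:

| Point | Scene view | Side view |
|---|---|---|
| Grip centre | (360,209.8) | (283.3,232.5) |
| Ball | (345,178.3) | (323,292) |
| Hub top | (346.3,200) | (307,251.3) |

Run:
```python
from h import *
a,b=load('scene0'),load('side0')
pts={n:tri((a,p),(b,q)) for n,p,q in [('grip',(360,209.8),(283.3,232.5)),('ball',(345,178.3),(323,292)),('hubtop',(346.3,200),(307,251.3))]}
for k,v in pts.items(): print(k,v)
h=pts['hubtop'][0]
for n in('grip','ball'):
    d=pts[n][0]-h; print(n,np.hypot(*d[:2]),np.degrees(np.arctan2(d[1],d[0])))
print('far hub', [atz(a,p,235) for p in [(214,275)]],[atz(b,p,235) for p in [(410,165)]])
# bystanders
print('jar',tri((a,(350,178)),(b,(334,383))),'tumbler base',atz(a,(414,233),0),atz(b,(216,375),0),'mould',atz(a,(396,188),16),atz(b,(258,445),16))
# housing top corners at z=185 : side px
C=lambda x,y:(260+(x-400)/4,215+y/4)
for q in [(465,198),(655,322),(727,250),(512,140)]: print(atz(b,C(*q),185))
```

```text
grip (array([600. , 150.6, 258.5]), [0.7, 0.7])
ball (array([477.7, 222.3, 217.4]), [0.5, 0.5])
hubtop (array([543.9, 159.1, 238.3]), [0.7, 0.7])
grip 56.74028551214739 -8.61564818416411
ball 91.5242044488779 136.32810318628705
far hub [array([ 481.5, -224. ,  235. ])] [array([ 460.2, -184.1,  235. ])]
jar (array([412. , 316.2,  85.5]), [2.0, 2.0]) tumbler base [663.3 357.    0. ] [663.3 356.5   0. ] mould [511.2 441.2  16. ] [499.9 457.4  16. ]
[608.  173.7 185. ]
[484.9 205.  185. ]
[473.3 148.2 185. ]
[606.3 127.6 185. ]
```

The heights come out right: grip 258.5 mm (expected 259), ball 217.4 (217), hub top 238 (235). The radii of 57 and 92 mm also fit. I'll move above the grip and check from there with the wrist camera.

step_arm --targets '[[[0,0,35,0,0,0],[0,0,70,0,0,0],[0,25,80,0,0,0],[0,55,80,0,0,0],[0,85,80,0,0,0],[0,115,80,0,0,0],[0,140,80,0,0,0],[0,150,80,0,0,0],[0,150,80,0,0,0],[0,150,80,0,0,0],[0,150,80,0,0,0]]]'

```text
time: 1.07
tool_pos: [600.1, 148.8, 333.1]
tcp_rot: [-180.0, 0.0, 90.0]
ft_force: [0.4, 0.3, -0.7]
finger_gap: 85.3
grip_force: 0.0
```

Run:
```python
from h import *
s=snap('wrist','w1'); print(r.sense()['tool_pos'],r.sense()['ft_force'])
for P in [(600,150.6,282),(545,159,235),(478,222,217)]: print(proj(s,P))
```

```text
[600.16764958 148.58492873 333.19368181] [ 1.02544926 -0.50585601  0.03728261]
[319.7 269.5]
[231.5 230. ]
[123.7 124.9]
```

View pics/w1.png

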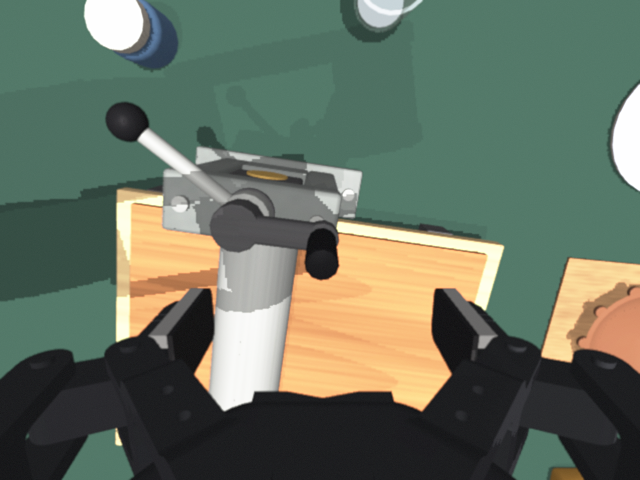

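The wrist view shows the grip top at (322,264), the hub top at (238,226) and the ball at (127,122). All three are within a few pixels of the prediction.

Run:
```python
from h import *
s=load('w1');a,b=load('scene0'),load('side0')
g=atz(s,(322,264),282);h=atz(s,(238,226),235);l=atz(s,(127,122),217);print(g,h,l,s['eye'])
for p in(g,l):
    d=(p-h)[:2];print(np.hypot(*d),np.degrees(np.arctan2(d[1],d[0])))
print(tri((a,(360,209.8)),(b,(283.3,232.5)),(s,(321.5,258))),tri((a,(346.3,200)),(b,(307,251.3)),(s,(238,226))),tri((a,(345,178.3)),(b,(323,292)),(s,(127,122))))
```

```text
[601.2 153.5 282. ] [549.2 161.6 235. ] [480.3 223.7 217. ] [601.44950807 215.5271567  453.37626134]
52.62708428176503 -8.853767616202404
92.75570063343818 137.9714651284953
(array([600.4, 149.8, 258.8]), [1.0, 1.1, 1.1]) (array([545.7, 159.8, 237. ]), [1.7, 2.8, 4.3]) (array([478.4, 222.7, 216.7]), [0.5, 1.5, 1.8])
```

Fused estimate: sleeve at about (600.5,152) and axis at about (546.2,160.2). I'll descend to TCP z≈266 (tips at about 244, clear of the crank arm top at 235), then close.

step_arm --targets '[[[0,2,-20,0,0,0],[0,2,-40,0,0,0],[0,2,-60,0,0,0],[0,2,-67,0,0,0],[0,2,-67,0,0,0],[0,2,-67,0,0,0]]]'

```text
time: 1.62
tool_pos: [600.1, 151.2, 266.7]
tcp_rot: [-180.0, 0.0, 89.9]
ft_force: [-0.2, -0.3, 0.7]
finger_gap: 85.0
grip_force: 0.0
```

step_arm --targets '[[[0,0,0,0,0,0],[0,0,0,0,0,0],[0,0,0,0,0,0],[0,0,0,0,0,0],[0,0,0,0,0,0],[0,0,0,0,0,0],[0,0,0,0,0,0],[0,0,0,0,0,0],[0,0,0,0,0,0],[0,0,0,0,0,0]]]' --fingers 1 --newtons 40

```text
time: 2.45
tool_pos: [600.0, 152.1, 266.6]
tcp_rot: [180.0, -0.0, 90.0]
ft_force: [-1.8, -0.5, 3.7]
finger_gap: 17.3
grip_force: 38.9
```

Run:
```python
from h import *
s=snap('wrist','w2'); f=[]
for i in range(3): f.append(r.sense()['ft_force']); vision.snapshot('wrist')
q=r.sense();print(np.mean(f,0),np.std(f,0),q['tool_pos'],q['finger_gap'],q['grip_force'],q['time'])
```

```text
[-1.52387965  0.71528508  4.2937556 ] [0.30632072 0.38407401 0.59043972] [600.07802052 152.07593606 266.60021608] 17.19531065946846 39.0475058555603 2.65
```

View pics/w2.png

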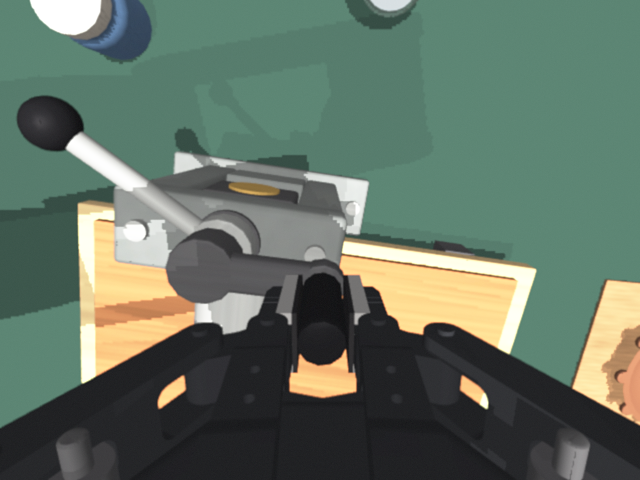

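The sleeve sits between the pads at (322,320), with its top at (322,345). The hub top is at (203,265) and the ball at (50,123).

```bash
cat >> h.py <<'E'
def arc(c,rad,a0,steps):  # shifts from angle a0 (deg) about c, steps = angles turned clockwise
    f=lambda a: rad*np.array([np.cos(np.radians(a)),np.sin(np.radians(a))])
    print([[*(f(a0-t)-f(a0)).round(1).tolist(),0,0,0,0] for t in steps])
def ft(n=4):
    f=[]
    for i in range(n): f.append(r.sense()['ft_force']); vision.snapshot('wrist')
    q=r.sense();return np.mean(f,0).round(2),q['tool_pos'].round(2),round(q['time'],2)
E
python3 - <<'E'
from h import *
s=load('w2')
g=atz(s,(322,345),282);h=atz(s,(203,265),235);l=atz(s,(50,123),217);print(g,h,l)
for p in(g,l):
    d=(p-h)[:2];print(np.hypot(*d),np.degrees(np.arctan2(d[1],d[0])))
arc(0,55,-8.6,[2.5,7.5,12.5,17.5,22.5,27.5,30,30,30,30])
E
```

```text
[601.2 152.9 282. ] [548.4 163.5 235. ] [480.1 224.2 217. ]
53.85350499271154 -11.351662823169427
91.37494186044658 138.37166795047472
[[-0.4, -2.4, 0, 0, 0, 0], [-1.5, -7.0, 0, 0, 0, 0], [-3.1, -11.6, 0, 0, 0, 0], [-5.0, -16.0, 0, 0, 0, 0], [-7.3, -20.2, 0, 0, 0, 0], [-9.9, -24.2, 0, 0, 0, 0], [-11.4, -26.1, 0, 0, 0, 0], [-11.4, -26.1, 0, 0, 0, 0], [-11.4, -26.1, 0, 0, 0, 0], [-11.4, -26.1, 0, 0, 0, 0]]
```

step_arm --targets '[[[-0.4,-2.4,0,0,0,0],[-1.6,-7.0,0,0,0,0],[-3.2,-11.5,0,0,0,0],[-5.2,-15.9,0,0,0,0],[-7.5,-20.1,0,0,0,0],[-10.2,-24.1,0,0,0,0],[-11.7,-26.0,0,0,0,0],[-11.7,-26.0,0,0,0,0],[-11.7,-26.0,0,0,0,0]]]'

```text
time: 3.4
tool_pos: [588.4, 125.0, 266.7]
tcp_rot: [180.0, 0.1, 89.9]
ft_force: [0.6, -3.1, 6.5]
finger_gap: 17.2
grip_force: 39.2
```

Run:
```python
from h import *
print(ft())
arc(0,55,-39.5,[5,10,15,20,25,30,35,40,45,50,50,50])
```

```text
(array([ 0.27, -2.85,  6.6 ]), array([588.4 , 125.02, 266.64]), 3.6)
[[-3.2, -3.6, 0, 0, 0, 0], [-6.7, -6.8, 0, 0, 0, 0], [-10.5, -9.8, 0, 0, 0, 0], [-14.5, -12.4, 0, 0, 0, 0], [-18.8, -14.7, 0, 0, 0, 0], [-23.2, -16.5, 0, 0, 0, 0], [-27.7, -18.0, 0, 0, 0, 0], [-32.4, -19.1, 0, 0, 0, 0], [-37.2, -19.8, 0, 0, 0, 0], [-42.0, -20.0, 0, 0, 0, 0], [-42.0, -20.0, 0, 0, 0, 0], [-42.0, -20.0, 0, 0, 0, 0]]
```

step_arm --targets '[[[-3.2,-3.6,0,0,0,0],[-6.7,-6.8,0,0,0,0],[-10.5,-9.8,0,0,0,0],[-14.5,-12.4,0,0,0,0],[-18.8,-14.7,0,0,0,0],[-23.2,-16.5,0,0,0,0],[-27.7,-18.0,0,0,0,0],[-32.4,-19.1,0,0,0,0],[-37.2,-19.8,0,0,0,0],[-42.0,-20.0,0,0,0,0],[-42.0,-20.0,0,0,0,0]]]'

```text
time: 4.52
tool_pos: [546.0, 104.4, 266.8]
tcp_rot: [180.0, 0.1, 89.9]
ft_force: [-1.1, -4.7, 7.2]
finger_gap: 16.9
grip_force: 39.3
```

Run:
```python
from h import *
print(ft(3))
s=snap('wrist','w3')
arc(0,55,-89.5,[5,10,15,20,25,30,35,40,45,50,50,50])
```

```text
(array([-1.32, -5.35,  7.59]), array([546.13, 104.41, 266.81]), 4.67)
[[-4.8, 0.2, 0, 0, 0, 0], [-9.6, 0.8, 0, 0, 0, 0], [-14.3, 1.7, 0, 0, 0, 0], [-18.8, 3.2, 0, 0, 0, 0], [-23.3, 5.0, 0, 0, 0, 0], [-27.6, 7.1, 0, 0, 0, 0], [-31.6, 9.7, 0, 0, 0, 0], [-35.5, 12.6, 0, 0, 0, 0], [-39.0, 15.8, 0, 0, 0, 0], [-42.3, 19.3, 0, 0, 0, 0], [-42.3, 19.3, 0, 0, 0, 0], [-42.3, 19.3, 0, 0, 0, 0]]
```

View pics/w3.png

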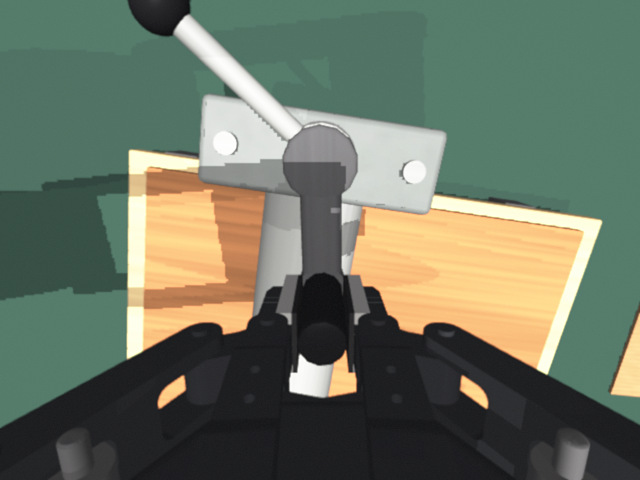

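The crank has turned to about -90°, with the hub at (320,161) and the grip at (322,345). The -y pull shows the circle centre lies about 1.6 mm lower in y, so I'll use (546,159.4) and carry on.

step_arm --targets '[[[-4.8,-0.8,0,0,0,0],[-9.6,-0.6,0,0,0,0],[-14.3,0.2,0,0,0,0],[-18.8,1.6,0,0,0,0],[-23.3,3.4,0,0,0,0],[-27.6,5.5,0,0,0,0],[-31.6,8.1,0,0,0,0],[-35.5,11.0,0,0,0,0],[-39.0,14.2,0,0,0,0],[-42.3,17.7,0,0,0,0],[-42.3,17.7,0,0,0,0]]]'

```text
time: 5.63
tool_pos: [503.4, 123.3, 266.7]
tcp_rot: [-180.0, 0.1, 90.0]
ft_force: [-3.3, -2.4, 7.7]
finger_gap: 16.9
grip_force: 39.4
```

Run:
```python
from h import *
print(ft(3))
arc(0,55,-139.5,[5,10,15,20,25,30,35,40,45,50,50,50])
```

```text
(array([-4.16, -1.78,  8.3 ]), array([503.43, 123.22, 266.68]), 5.78)
[[-3.0, 3.8, 0, 0, 0, 0], [-5.6, 7.8, 0, 0, 0, 0], [-7.8, 12.0, 0, 0, 0, 0], [-9.7, 16.5, 0, 0, 0, 0], [-11.2, 21.0, 0, 0, 0, 0], [-12.3, 25.7, 0, 0, 0, 0], [-12.9, 30.4, 0, 0, 0, 0], [-13.2, 35.2, 0, 0, 0, 0], [-13.0, 40.0, 0, 0, 0, 0], [-12.4, 44.8, 0, 0, 0, 0], [-12.4, 44.8, 0, 0, 0, 0], [-12.4, 44.8, 0, 0, 0, 0]]
```

step_arm --targets '[[[-3.4,3.8,0,0,0,0],[-6.4,7.8,0,0,0,0],[-8.9,12.1,0,0,0,0],[-10.9,16.6,0,0,0,0],[-12.4,21.2,0,0,0,0],[-13.5,25.9,0,0,0,0],[-14.1,30.7,0,0,0,0],[-14.4,35.6,0,0,0,0],[-14.3,40.5,0,0,0,0],[-13.7,45.4,0,0,0,0],[-13.7,45.4,0,0,0,0]]]'

```text
time: 6.7
tool_pos: [490.6, 169.3, 266.6]
tcp_rot: [179.9, 0.0, 90.0]
ft_force: [1.8, 1.1, 5.5]
finger_gap: 17.1
grip_force: 39.1
```

```bash
cat >> h.py <<'E'
def st(n=3):
    f,p,t=ft(n); C=np.array([545.7,160]); d=p[:2]-C; u=d/np.hypot(*d); a=np.degrees(np.arctan2(d[1],d[0]))
    print('F',f,'rad',round(f[:2]@u,2),'res',round(-f[:2]@np.array([u[1],-u[0]]),2),'pos',p,'R',np.hypot(*d).round(1),'ang',a.round(1),t)
E
python3 - <<'E'
from h import *
st()
arc(0,55.5,-189.5,[5,10,15,20,25,30])
E
```

```text
F [1.35 1.48 5.25] rad -1.09 res -1.68 pos [490.66 169.17 266.66] R 55.8 ang 170.5 6.85
[[1.0, 4.7, 0, 0, 0, 0], [2.4, 9.4, 0, 0, 0, 0], [4.2, 13.9, 0, 0, 0, 0], [6.4, 18.2, 0, 0, 0, 0], [9.0, 22.3, 0, 0, 0, 0], [11.9, 26.1, 0, 0, 0, 0]]
```

step_arm --targets '[[[1.0,4.7,0,0,0,0],[2.4,9.4,0,0,0,0],[4.2,13.9,0,0,0,0],[6.4,18.2,0,0,0,0],[8.4,21.4,0,0,0,0],[9.8,23.4,0,0,0,0],[10.7,24.6,0,0,0,0],[11.3,25.4,0,0,0,0],[11.9,26.1,0,0,0,0]]]'

```text
time: 7.6
tool_pos: [502.4, 194.6, 266.5]
tcp_rot: [180.0, 0.1, 90.0]
ft_force: [-0.0, -1.5, 5.8]
finger_gap: 17.1
grip_force: 39.4
```

Run:
```python
from h import *
st()
for k in range(0,60,6): arc(0,55.5,-219.5-k,[1,2,3,4,5,6])
```

```text
F [-0.11 -1.29  6.25] rad -0.72 res 1.08 pos [502.4  194.61 266.56] R 55.4 ang 141.4 7.75
[[0.6, 0.7, 0, 0, 0, 0], [1.3, 1.5, 0, 0, 0, 0], [1.9, 2.2, 0, 0, 0, 0], [2.6, 2.9, 0, 0, 0, 0], [3.2, 3.6, 0, 0, 0, 0], [3.9, 4.3, 0, 0, 0, 0]]
[[0.7, 0.7, 0, 0, 0, 0], [1.4, 1.3, 0, 0, 0, 0], [2.1, 2.0, 0, 0, 0, 0], [2.9, 2.6, 0, 0, 0, 0], [3.6, 3.2, 0, 0, 0, 0], [4.4, 3.8, 0, 0, 0, 0]]
[[0.8, 0.6, 0, 0, 0, 0], [1.5, 1.2, 0, 0, 0, 0], [2.3, 1.7, 0, 0, 0, 0], [3.1, 2.3, 0, 0, 0, 0], [3.9, 2.8, 0, 0, 0, 0], [4.7, 3.4, 0, 0, 0, 0]]
[[0.8, 0.5, 0, 0, 0, 0], [1.7, 1.0, 0, 0, 0, 0], [2.5, 1.5, 0, 0, 0, 0], [3.3, 2.0, 0, 0, 0, 0], [4.2, 2.4, 0, 0, 0, 0], [5.1, 2.9, 0, 0, 0, 0]]
[[0.9, 0.4, 0, 0, 0, 0], [1.7, 0.8, 0, 0, 0, 0], [2.6, 1.2, 0, 0, 0, 0], [3.5, 1.6, 0, 0, 0, 0], [4.4, 2.0, 0, 0, 0, 0], [5.3, 2.3, 0, 0, 0, 0]]
[[0.9, 0.3, 0, 0, 0, 0], [1.8, 0.6, 0, 0, 0, 0], [2.7, 0.9, 0, 0, 0, 0], [3.7, 1.2, 0, 0, 0, 0], [4.6, 1.5, 0, 0, 0, 0], [5.5, 1.7, 0, 0, 0, 0]]
[[0.9, 0.2, 0, 0, 0, 0], [1.9, 0.5, 0, 0, 0, 0], [2.8, 0.7, 0, 0, 0, 0], [3.8, 0.8, 0, 0, 0, 0], [4.7, 1.0, 0, 0, 0, 0], [5.7, 1.2, 0, 0, 0, 0]]
[[1.0, 0.1, 0, 0, 0, 0], [1.9, 0.3, 0, 0, 0, 0], [2.9, 0.4, 0, 0, 0, 0], [3.8, 0.4, 0, 0, 0, 0], [4.8, 0.5, 0, 0, 0, 0], [5.8, 0.6, 0, 0, 0, 0]]
[[1.0, 0.0, 0, 0, 0, 0], [1.9, 0.1, 0, 0, 0, 0], [2.9, 0.1, 0, 0, 0, 0], [3.9, 0.0, 0, 0, 0, 0], [4.8, 0.0, 0, 0, 0, 0], [5.8, -0.1, 0, 0, 0, 0]]
[[1.0, -0.1, 0, 0, 0, 0], [1.9, -0.2, 0, 0, 0, 0], [2.9, -0.3, 0, 0, 0, 0], [3.9, -0.4, 0, 0, 0, 0], [4.8, -0.5, 0, 0, 0, 0], [5.8, -0.7, 0, 0, 0, 0]]
```

With the slow stop, the resistance reads about 1.1 N, which fits free winding. I'll go on in 6° steps and read the tangential force after each.

step_arm --targets '[[[0.6,0.7,0,0,0,0],[1.3,1.5,0,0,0,0],[1.9,2.2,0,0,0,0],[2.6,2.9,0,0,0,0],[3.2,3.6,0,0,0,0],[3.9,4.3,0,0,0,0]]]'

```text
time: 8.25
tool_pos: [506.2, 198.8, 266.5]
tcp_rot: [180.0, 0.1, 90.0]
ft_force: [0.2, -2.0, 5.8]
finger_gap: 17.3
grip_force: 39.3
```

step_arm --targets '[[[0.7,0.7,0,0,0,0],[1.4,1.3,0,0,0,0],[2.1,2.0,0,0,0,0],[2.9,2.6,0,0,0,0],[3.6,3.2,0,0,0,0],[4.4,3.8,0,0,0,0]]]'

```text
time: 8.75
tool_pos: [510.5, 202.6, 266.5]
tcp_rot: [180.0, 0.1, 90.0]
ft_force: [-0.7, -0.7, 6.2]
finger_gap: 17.0
grip_force: 39.4
```

step_arm --targets '[[[0.8,0.6,0,0,0,0],[1.5,1.2,0,0,0,0],[2.3,1.7,0,0,0,0],[3.1,2.3,0,0,0,0],[3.9,2.8,0,0,0,0],[4.7,3.4,0,0,0,0]]]'

```text
time: 9.25
tool_pos: [515.2, 206.0, 266.5]
tcp_rot: [180.0, 0.1, 90.0]
ft_force: [-0.9, -1.2, 5.2]
finger_gap: 17.0
grip_force: 39.4
```

step_arm --targets '[[[0.8,0.5,0,0,0,0],[1.7,1.0,0,0,0,0],[2.5,1.5,0,0,0,0],[3.3,2.0,0,0,0,0],[4.2,2.4,0,0,0,0],[5.1,2.9,0,0,0,0]]]'

```text
time: 9.75
tool_pos: [520.3, 208.9, 266.5]
tcp_rot: [180.0, 0.1, 90.0]
ft_force: [-0.6, -1.3, 6.3]
finger_gap: 17.0
grip_force: 39.4
```

step_arm --targets '[[[0.9,0.4,0,0,0,0],[1.7,0.8,0,0,0,0],[2.6,1.2,0,0,0,0],[3.5,1.6,0,0,0,0],[4.4,2.0,0,0,0,0],[5.3,2.3,0,0,0,0]]]'

```text
time: 10.25
tool_pos: [525.6, 211.2, 266.5]
tcp_rot: [-180.0, 0.1, 90.0]
ft_force: [-0.4, -1.0, 6.9]
finger_gap: 17.2
grip_force: 39.4
```

step_arm --targets '[[[0.9,0.3,0,0,0,0],[1.8,0.6,0,0,0,0],[2.7,0.9,0,0,0,0],[3.7,1.2,0,0,0,0],[4.6,1.5,0,0,0,0],[5.5,1.7,0,0,0,0]]]'

```text
time: 10.75
tool_pos: [531.0, 213.0, 266.5]
tcp_rot: [-180.0, 0.1, 90.0]
ft_force: [-1.4, -1.1, 6.9]
finger_gap: 16.9
grip_force: 39.4
```

step_arm --targets '[[[0.9,0.2,0,0,0,0],[1.9,0.5,0,0,0,0],[2.8,0.7,0,0,0,0],[3.8,0.8,0,0,0,0],[4.7,1.0,0,0,0,0],[5.7,1.2,0,0,0,0]]]'

```text
time: 11.25
tool_pos: [536.7, 214.2, 266.5]
tcp_rot: [-180.0, 0.1, 90.0]
ft_force: [-0.9, -1.3, 6.2]
finger_gap: 17.0
grip_force: 39.4
```

step_arm --targets '[[[1.0,0.1,0,0,0,0],[1.9,0.3,0,0,0,0],[2.9,0.4,0,0,0,0],[3.8,0.4,0,0,0,0],[4.8,0.5,0,0,0,0],[5.8,0.6,0,0,0,0]]]'

```text
time: 11.75
tool_pos: [542.4, 214.8, 266.4]
tcp_rot: [-180.0, 0.1, 90.0]
ft_force: [-1.3, -1.1, 6.0]
finger_gap: 16.6
grip_force: 39.4
```

step_arm --targets '[[[1.0,0.0,0,0,0,0],[1.9,0.1,0,0,0,0],[2.9,0.1,0,0,0,0],[3.9,0.0,0,0,0,0],[4.8,0.0,0,0,0,0],[5.8,-0.1,0,0,0,0]]]'

```text
time: 12.25
tool_pos: [548.2, 214.7, 266.5]
tcp_rot: [-180.0, 0.0, 90.0]
ft_force: [-2.0, -0.6, 6.2]
finger_gap: 16.6
grip_force: 39.4
```

Run:
```python
from h import *
st(2)
for k in range(54,120,6): arc(0,55.5,-219.5-k,[1,2,3,4,5,6])
```

```text
F [-2.19 -0.98  6.06] rad -1.08 res 2.14 pos [548.34 214.68 266.47] R 54.7 ang 87.2 12.35
[[1.0, -0.1, 0, 0, 0, 0], [1.9, -0.2, 0, 0, 0, 0], [2.9, -0.3, 0, 0, 0, 0], [3.9, -0.4, 0, 0, 0, 0], [4.8, -0.5, 0, 0, 0, 0], [5.8, -0.7, 0, 0, 0, 0]]
[[1.0, -0.2, 0, 0, 0, 0], [1.9, -0.4, 0, 0, 0, 0], [2.9, -0.6, 0, 0, 0, 0], [3.8, -0.8, 0, 0, 0, 0], [4.7, -1.0, 0, 0, 0, 0], [5.7, -1.3, 0, 0, 0, 0]]
[[0.9, -0.3, 0, 0, 0, 0], [1.9, -0.6, 0, 0, 0, 0], [2.8, -0.8, 0, 0, 0, 0], [3.7, -1.2, 0, 0, 0, 0], [4.6, -1.5, 0, 0, 0, 0], [5.5, -1.8, 0, 0, 0, 0]]
[[0.9, -0.4, 0, 0, 0, 0], [1.8, -0.7, 0, 0, 0, 0], [2.7, -1.1, 0, 0, 0, 0], [3.6, -1.5, 0, 0, 0, 0], [4.4, -2.0, 0, 0, 0, 0], [5.3, -2.4, 0, 0, 0, 0]]
[[0.9, -0.5, 0, 0, 0, 0], [1.7, -0.9, 0, 0, 0, 0], [2.5, -1.4, 0, 0, 0, 0], [3.4, -1.9, 0, 0, 0, 0], [4.2, -2.4, 0, 0, 0, 0], [5.0, -2.9, 0, 0, 0, 0]]
[[0.8, -0.5, 0, 0, 0, 0], [1.6, -1.1, 0, 0, 0, 0], [2.4, -1.7, 0, 0, 0, 0], [3.2, -2.2, 0, 0, 0, 0], [3.9, -2.8, 0, 0, 0, 0], [4.7, -3.5, 0, 0, 0, 0]]
[[0.7, -0.6, 0, 0, 0, 0], [1.5, -1.3, 0, 0, 0, 0], [2.2, -1.9, 0, 0, 0, 0], [2.9, -2.6, 0, 0, 0, 0], [3.6, -3.2, 0, 0, 0, 0], [4.3, -3.9, 0, 0, 0, 0]]
[[0.7, -0.7, 0, 0, 0, 0], [1.3, -1.4, 0, 0, 0, 0], [2.0, -2.1, 0, 0, 0, 0], [2.6, -2.9, 0, 0, 0, 0], [3.2, -3.6, 0, 0, 0, 0], [3.8, -4.4, 0, 0, 0, 0]]
[[0.6, -0.8, 0, 0, 0, 0], [1.2, -1.5, 0, 0, 0, 0], [1.7, -2.3, 0, 0, 0, 0], [2.3, -3.1, 0, 0, 0, 0], [2.8, -3.9, 0, 0, 0, 0], [3.4, -4.7, 0, 0, 0, 0]]
[[0.5, -0.8, 0, 0, 0, 0], [1.0, -1.7, 0, 0, 0, 0], [1.5, -2.5, 0, 0, 0, 0], [2.0, -3.3, 0, 0, 0, 0], [2.4, -4.2, 0, 0, 0, 0], [2.9, -5.1, 0, 0, 0, 0]]
[[0.4, -0.9, 0, 0, 0, 0], [0.8, -1.7, 0, 0, 0, 0], [1.2, -2.6, 0, 0, 0, 0], [1.6, -3.5, 0, 0, 0, 0], [2.0, -4.4, 0, 0, 0, 0], [2.3, -5.3, 0, 0, 0, 0]]
```

The resistance of 2.1 N is a bit above the free level, so I'll take a half step.

step_arm --targets '[[[0.5,0.0,0,0,0,0],[1.0,-0.1,0,0,0,0],[1.4,-0.1,0,0,0,0],[1.9,-0.2,0,0,0,0],[2.4,-0.2,0,0,0,0],[2.9,-0.3,0,0,0,0]]]'

```text
time: 12.85
tool_pos: [551.1, 214.5, 266.4]
tcp_rot: [-180.0, 0.0, 90.0]
ft_force: [-0.2, -1.6, 6.3]
finger_gap: 16.9
grip_force: 39.4
```

Run:
```python
from h import *
st(2)
```

```text
F [-1.   -0.94  6.44] rad -1.03 res 0.9 pos [551.15 214.47 266.5 ] R 54.7 ang 84.3 12.95
```

Still free, so that was noise. I'll keep taking 6° steps.

step_arm --targets '[[[1.0,-0.1,0,0,0,0],[1.9,-0.3,0,0,0,0],[2.9,-0.4,0,0,0,0],[3.8,-0.6,0,0,0,0],[4.8,-0.8,0,0,0,0],[5.7,-1.0,0,0,0,0]]]'

```text
time: 13.45
tool_pos: [556.8, 213.5, 266.5]
tcp_rot: [-180.0, 0.0, 90.0]
ft_force: [-1.0, -1.8, 6.5]
finger_gap: 16.9
grip_force: 39.4
```

Run:
```python
from h import *
st(2)
```

```text
F [-1.43 -1.    6.79] rad -1.27 res 1.2 pos [556.89 213.53 266.5 ] R 54.7 ang 78.2 13.55
```

step_arm --targets '[[[0.9,-0.2,0,0,0,0],[1.9,-0.5,0,0,0,0],[2.8,-0.7,0,0,0,0],[3.7,-1.0,0,0,0,0],[4.7,-1.3,0,0,0,0],[5.6,-1.5,0,0,0,0]]]'

```text
time: 14.05
tool_pos: [562.4, 212.1, 266.5]
tcp_rot: [-180.0, 0.0, 90.0]
ft_force: [-1.7, -0.7, 6.4]
finger_gap: 17.0
grip_force: 39.4
```

Run:
```python
from h import *
st(2)
```

```text
F [-1.69 -0.49  6.5 ] rad -0.98 res 1.46 pos [562.46 212.03 266.48] R 54.7 ang 72.1 14.15
```

step_arm --targets '[[[0.9,-0.3,0,0,0,0],[1.8,-0.6,0,0,0,0],[2.7,-1.0,0,0,0,0],[3.6,-1.4,0,0,0,0],[4.5,-1.8,0,0,0,0],[5.4,-2.1,0,0,0,0]]]'

```text
time: 14.65
tool_pos: [567.7, 210.0, 266.5]
tcp_rot: [-180.0, 0.0, 90.0]
ft_force: [-1.9, 0.1, 5.5]
finger_gap: 17.1
grip_force: 39.4
```

Run:
```python
from h import *
st(2)
```

```text
F [-2.35 -0.23  5.72] rad -1.16 res 2.06 pos [567.83 209.92 266.48] R 54.6 ang 66.1 14.75
```

step_arm --targets '[[[0.4,-0.2,0,0,0,0],[0.9,-0.4,0,0,0,0],[1.3,-0.6,0,0,0,0],[1.7,-0.8,0,0,0,0],[2.2,-1.0,0,0,0,0],[2.6,-1.2,0,0,0,0]]]'

```text
time: 15.25
tool_pos: [570.3, 208.8, 266.5]
tcp_rot: [-180.0, 0.0, 90.0]
ft_force: [-1.6, -0.3, 6.0]
finger_gap: 17.2
grip_force: 39.5
```

Run:
```python
from h import *
st(3)
```

```text
F [-1.61 -0.36  6.39] rad -1.05 res 1.27 pos [570.35 208.74 266.49] R 54.6 ang 63.2 15.4
```

step_arm --targets '[[[0.9,-0.4,0,0,0,0],[1.7,-0.9,0,0,0,0],[2.6,-1.3,0,0,0,0],[3.4,-1.9,0,0,0,0],[4.2,-2.4,0,0,0,0],[5.0,-2.9,0,0,0,0]]]'

```text
time: 15.9
tool_pos: [575.3, 205.9, 266.4]
tcp_rot: [-180.0, 0.0, 90.0]
ft_force: [-1.9, -0.6, 7.1]
finger_gap: 17.1
grip_force: 39.5
```

Run:
```python
from h import *
st(3)
```

```text
F [-1.58 -0.65  6.6 ] rad -1.4 res 0.97 pos [575.38 205.82 266.46] R 54.6 ang 57.1 16.05
```

step_arm --targets '[[[0.8,-0.5,0,0,0,0],[1.6,-1.1,0,0,0,0],[2.4,-1.6,0,0,0,0],[3.2,-2.2,0,0,0,0],[4.0,-2.8,0,0,0,0],[4.7,-3.4,0,0,0,0]]]'

```text
time: 16.55
tool_pos: [580.0, 202.5, 266.5]
tcp_rot: [-180.0, 0.0, 90.0]
ft_force: [-1.7, -0.4, 6.8]
finger_gap: 17.1
grip_force: 39.5
```

Run:
```python
from h import *
st(3)
```

```text
F [-1.54  0.06  6.76] rad -0.92 res 1.23 pos [580.05 202.42 266.44] R 54.6 ang 51.0 16.7
```

step_arm --targets '[[[0.7,-0.6,0,0,0,0],[1.5,-1.2,0,0,0,0],[2.2,-1.9,0,0,0,0],[2.9,-2.5,0,0,0,0],[3.6,-3.2,0,0,0,0],[4.3,-3.9,0,0,0,0]]]'

```text
time: 17.2
tool_pos: [584.2, 198.6, 266.5]
tcp_rot: [-180.0, 0.0, 90.0]
ft_force: [-2.3, -0.1, 7.1]
finger_gap: 16.8
grip_force: 39.5
```

Run:
```python
from h import *
st(3)
```

```text
F [-1.77 -0.22  6.97] rad -1.41 res 1.09 pos [584.35 198.56 266.44] R 54.6 ang 44.9 17.35
```

step_arm --targets '[[[0.7,-0.7,0,0,0,0],[1.3,-1.4,0,0,0,0],[2.0,-2.1,0,0,0,0],[2.6,-2.8,0,0,0,0],[3.3,-3.6,0,0,0,0],[3.9,-4.3,0,0,0,0]]]'

```text
time: 17.85
tool_pos: [588.1, 194.4, 266.5]
tcp_rot: [-180.0, 0.0, 90.0]
ft_force: [-2.0, 0.8, 6.8]
finger_gap: 17.0
grip_force: 39.5
```

Run:
```python
from h import *
st(3)
```

```text
F [-1.99  0.13  6.74] rad -1.47 res 1.35 pos [588.21 194.28 266.46] R 54.6 ang 38.9 18.0
```

step_arm --targets '[[[0.6,-0.7,0,0,0,0],[1.2,-1.5,0,0,0,0],[1.8,-2.3,0,0,0,0],[2.3,-3.1,0,0,0,0],[2.9,-3.9,0,0,0,0],[3.4,-4.7,0,0,0,0]]]'

```text
time: 18.5
tool_pos: [591.5, 189.9, 266.5]
tcp_rot: [-179.9, -0.0, 90.0]
ft_force: [-1.8, 0.8, 7.2]
finger_gap: 16.9
grip_force: 39.5
```

Run:
```python
from h import *
st(3)
```

```text
F [-2.35  0.72  6.98] rad -1.58 res 1.88 pos [591.5  189.78 266.44] R 54.6 ang 33.0 18.65
```

step_arm --targets '[[[0.4,-0.5,0,0,0,0],[0.7,-1.1,0,0,0,0],[1.0,-1.6,0,0,0,0],[1.4,-2.2,0,0,0,0],[1.7,-2.7,0,0,0,0],[2.0,-3.3,0,0,0,0]]]'

```text
time: 19.15
tool_pos: [593.3, 186.9, 266.4]
tcp_rot: [-179.9, -0.0, 90.0]
ft_force: [-3.8, 2.2, 7.0]
finger_gap: 16.8
grip_force: 39.6
```

Run:
```python
from h import *
st(3)
```

```text
F [-3.34  1.99  6.78] rad -1.93 res 3.38 pos [593.29 186.88 266.45] R 54.7 ang 29.5 19.3
```

The resistance has risen to 3.4 N: contact began near angle 33°. I'll wind another 3.2 mm gently, which should bring it to about 5.3 N.

step_arm --targets '[[[0.3,-0.5,0,0,0,0],[0.5,-0.9,0,0,0,0],[0.8,-1.4,0,0,0,0],[1.0,-1.9,0,0,0,0],[1.3,-2.3,0,0,0,0],[1.5,-2.8,0,0,0,0]]]'

```text
time: 19.8
tool_pos: [594.6, 184.5, 266.4]
tcp_rot: [-179.9, -0.1, 90.0]
ft_force: [-2.1, 3.7, 7.8]
finger_gap: 17.4
grip_force: 39.6
```

Run:
```python
from h import *
st(4)
```

```text
F [-2.84  3.68  7.26] rad -0.9 res 4.56 pos [594.64 184.43 266.43] R 54.7 ang 26.5 20.0
```

step_arm --targets '[[[0.2,-0.5,0,0,0,0],[0.5,-0.9,0,0,0,0],[0.7,-1.4,0,0,0,0],[0.7,-1.4,0,0,0,0]]]'

```text
time: 20.33
tool_pos: [595.2, 183.2, 266.4]
tcp_rot: [-179.9, -0.1, 90.0]
ft_force: [-4.3, 3.4, 7.5]
finger_gap: 16.9
grip_force: 39.6
```

Run:
```python
from h import *
st(5)
arc(0,55,25,[-5*k for k in range(1,13)])
```

```text
F [-3.88  4.    7.12] rad -1.82 res 5.27 pos [595.25 183.21 266.43] R 54.7 ang 25.1 20.58
[[-2.2, 4.3, 0, 0, 0, 0], [-4.8, 8.3, 0, 0, 0, 0], [-7.7, 12.1, 0, 0, 0, 0], [-11.0, 15.6, 0, 0, 0, 0], [-14.5, 18.9, 0, 0, 0, 0], [-18.3, 21.8, 0, 0, 0, 0], [-22.3, 24.4, 0, 0, 0, 0], [-26.6, 26.6, 0, 0, 0, 0], [-31.0, 28.4, 0, 0, 0, 0], [-35.6, 29.9, 0, 0, 0, 0], [-40.3, 30.9, 0, 0, 0, 0], [-45.1, 31.5, 0, 0, 0, 0]]
```

At 5.3 N (about 5.5 N with the baseline bias) the roller is firmly bottomed, with contact at about 32°. Now I'll back off anticlockwise to about 212°.

step_arm --targets '[[[-2.2,4.3,0,0,0,0],[-4.8,8.3,0,0,0,0],[-7.7,12.1,0,0,0,0],[-11.0,15.6,0,0,0,0],[-14.5,18.9,0,0,0,0],[-18.3,21.8,0,0,0,0],[-22.3,24.4,0,0,0,0],[-26.6,26.6,0,0,0,0],[-31.0,28.4,0,0,0,0],[-35.6,29.9,0,0,0,0],[-40.3,30.9,0,0,0,0],[-45.1,31.5,0,0,0,0]]]'

```text
time: 21.58
tool_pos: [551.3, 214.1, 266.7]
tcp_rot: [179.9, -0.0, 90.0]
ft_force: [1.7, 1.0, 4.9]
finger_gap: 16.8
grip_force: 39.2
```

Run:
```python
from h import *
st(2)
arc(0,55,85,[-5*k for k in range(1,13)])
arc(0,55,145,[-5*k for k in range(1,13)])
```

```text
F [1.66 1.68 5.14] rad 1.83 res -1.5 pos [550.7  214.17 266.68] R 54.4 ang 84.7 21.68
[[-4.8, 0.2, 0, 0, 0, 0], [-9.6, 0.0, 0, 0, 0, 0], [-14.3, -0.6, 0, 0, 0, 0], [-19.0, -1.7, 0, 0, 0, 0], [-23.6, -3.1, 0, 0, 0, 0], [-28.0, -4.9, 0, 0, 0, 0], [-32.3, -7.2, 0, 0, 0, 0], [-36.3, -9.7, 0, 0, 0, 0], [-40.1, -12.7, 0, 0, 0, 0], [-43.7, -15.9, 0, 0, 0, 0], [-46.9, -19.4, 0, 0, 0, 0], [-49.8, -23.2, 0, 0, 0, 0]]
[[-2.6, -4.0, 0, 0, 0, 0], [-4.8, -8.3, 0, 0, 0, 0], [-6.6, -12.7, 0, 0, 0, 0], [-8.1, -17.3, 0, 0, 0, 0], [-9.1, -22.0, 0, 0, 0, 0], [-9.7, -26.8, 0, 0, 0, 0], [-9.9, -31.5, 0, 0, 0, 0], [-9.7, -36.3, 0, 0, 0, 0], [-9.1, -41.1, 0, 0, 0, 0], [-8.1, -45.8, 0, 0, 0, 0], [-6.6, -50.4, 0, 0, 0, 0], [-4.8, -54.8, 0, 0, 0, 0]]
```

step_arm --targets '[[[-4.8,0.2,0,0,0,0],[-9.6,0.0,0,0,0,0],[-14.3,-0.6,0,0,0,0],[-19.0,-1.7,0,0,0,0],[-23.6,-3.1,0,0,0,0],[-28.0,-4.9,0,0,0,0],[-32.3,-7.2,0,0,0,0],[-36.3,-9.7,0,0,0,0],[-40.1,-12.7,0,0,0,0],[-43.7,-15.9,0,0,0,0],[-46.9,-19.4,0,0,0,0],[-49.8,-23.2,0,0,0,0]]]'

```text
time: 22.68
tool_pos: [500.7, 191.6, 266.8]
tcp_rot: [-180.0, -0.1, 90.0]
ft_force: [-2.3, 4.4, 7.6]
finger_gap: 17.1
grip_force: 39.5
```

step_arm --targets '[[[-2.6,-4.0,0,0,0,0],[-4.8,-8.3,0,0,0,0],[-6.6,-12.7,0,0,0,0],[-8.1,-17.3,0,0,0,0],[-9.1,-22.0,0,0,0,0],[-9.7,-26.8,0,0,0,0],[-9.9,-31.5,0,0,0,0],[-9.7,-36.3,0,0,0,0],[-9.1,-41.1,0,0,0,0],[-8.1,-45.8,0,0,0,0],[-6.6,-50.4,0,0,0,0],[-4.8,-54.8,0,0,0,0]]]'

```text
time: 23.68
tool_pos: [495.5, 135.6, 266.7]
tcp_rot: [-179.9, 0.0, 90.0]
ft_force: [-6.2, 0.9, 10.7]
finger_gap: 17.2
grip_force: 39.8
```

Run:
```python
from h import *
st(2)
```

```text
F [-6.47 -0.34 10.46] rad 5.94 res -2.59 pos [495.79 135.05 266.71] R 55.8 ang -153.4 23.78
```

step_arm --targets '[[[-0.4,-1.8,0,0,0,0],[0.2,-3.4,0,0,0,0],[0.9,-5.1,0,0,0,0],[0.9,-5.1,0,0,0,0],[0.9,-5.1,0,0,0,0],[0.9,-5.1,0,0,0,0]]]'

```text
time: 24.28
tool_pos: [497.5, 130.9, 266.6]
tcp_rot: [180.0, -0.0, 90.0]
ft_force: [0.9, 1.4, 5.7]
finger_gap: 16.8
grip_force: 39.3
```

Run:
```python
from h import *
st(3)
```

```text
F [0.77 1.22 6.03] rad -1.29 res -0.65 pos [497.48 130.92 266.59] R 56.3 ang -148.9 24.43
```

The crank is now at 211°, giving a predicted gap of about 5.0 mm. Next I'll open the fingers and rise.

step_arm --targets '[[[0,0,0,0,0,0],[0,0,0,0,0,0],[0,0,0,0,0,0],[0,0,0,0,0,0],[0,0,0,0,0,0],[0,0,0,0,0,0],[0,0,20,0,0,0],[0,0,45,0,0,0],[0,0,70,0,0,0],[-10,20,70,0,0,0],[-20,40,70,0,0,0],[-30,60,70,0,0,0]]]' --fingers 0

```text
time: 25.43
tool_pos: [467.3, 191.3, 337.0]
tcp_rot: [179.9, -0.0, 89.9]
ft_force: [1.1, 0.6, -1.0]
finger_gap: 42.8
grip_force: 0.0
```

step_arm --targets '[[[-10,12,0,0,0,0],[-20,25,0,0,0,0],[-28,32,0,0,0,0],[-28,32,0,0,0,0],[-28,32,0,0,0,0],[-28,32,0,0,0,0],[-28,32,0,0,0,0],[-28,32,0,0,0,0]]]' --fingers 1

```text
time: 26.1
tool_pos: [439.8, 222.3, 336.2]
tcp_rot: [-180.0, 0.0, 89.9]
ft_force: [0.7, -0.0, 0.8]
finger_gap: 0.2
grip_force: 0.0
```

Run:
```python
from h import *
s=snap('wrist','w4'); q=r.sense(); print(q['tool_pos'],q['finger_gap'],q['time'])
print(proj(s,(478.5,223,217)))
b=snap('side','s4')
c=np.hstack([cv2.resize(s['img'],(400,300)),cv2.resize(b['img'][200:350,220:420],(400,300))]);cv2.imwrite('pics/c4.png',c)
```

```text
[439.70087033 222.35620991 336.19471201] 0.42551037704600486 26.15
[377.1 235.5]
```

View pics/c4.png

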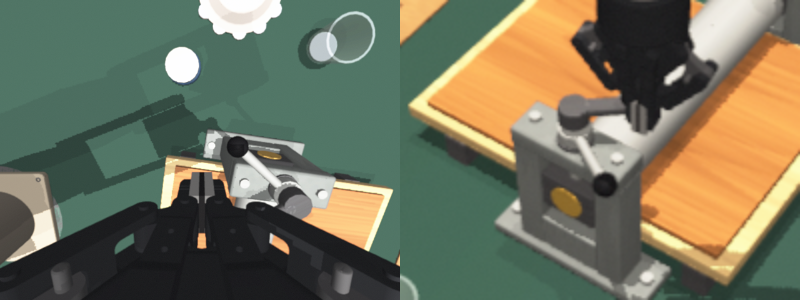

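The ball is at (379,235) in full wrist pixels, right where predicted, and the lever hasn't moved. I'll lower the shut fingers to the ball's height on its -x side.

step_arm --targets '[[[0,0,-25,0,0,0],[0,0,-50,0,0,0],[0,0,-75,0,0,0],[0,0,-95,0,0,0],[0,0,-106,0,0,0],[0,0,-106,0,0,0],[0,0,-106,0,0,0]]]'

```text
time: 26.78
tool_pos: [439.3, 222.8, 230.5]
tcp_rot: [-180.0, 0.0, 90.0]
ft_force: [0.5, 0.6, 0.5]
finger_gap: -0.3
grip_force: 0.0
```

Run:
```python
from h import *
q=r.sense();p=q['tool_pos'];print(p,q['ft_force'],q['time'])
th=np.radians(np.r_[137:69:-3.0])
P=np.c_[545.5+92*np.cos(th)-22,159.8+92*np.sin(th)]
for i in (0,12): print([[*(x-P[i-1] if i else x-p[:2]).round(1).tolist(),0,0,0,0] for x in P[i:i+12]])
```

```text
[439.31422795 222.77628878 230.49516413] [0.54960463 0.56373819 0.49730256] 26.7833
[[16.9, -0.2, 0, 0, 0, 0], [20.3, 3.2, 0, 0, 0, 0], [23.8, 6.5, 0, 0, 0, 0], [27.5, 9.5, 0, 0, 0, 0], [31.4, 12.4, 0, 0, 0, 0], [35.4, 15.0, 0, 0, 0, 0], [39.6, 17.5, 0, 0, 0, 0], [43.9, 19.7, 0, 0, 0, 0], [48.2, 21.7, 0, 0, 0, 0], [52.7, 23.5, 0, 0, 0, 0], [57.3, 25.0, 0, 0, 0, 0], [61.9, 26.3, 0, 0, 0, 0]]
[[4.7, 1.0, 0, 0, 0, 0], [9.5, 1.8, 0, 0, 0, 0], [14.2, 2.4, 0, 0, 0, 0], [19.0, 2.7, 0, 0, 0, 0], [23.9, 2.7, 0, 0, 0, 0], [28.7, 2.5, 0, 0, 0, 0], [33.5, 2.0, 0, 0, 0, 0], [38.2, 1.3, 0, 0, 0, 0], [43.0, 0.4, 0, 0, 0, 0], [47.6, -0.8, 0, 0, 0, 0], [52.2, -2.3, 0, 0, 0, 0]]
```

step_arm --targets '[[[8,0,0,0,0,0],[17,0,0,0,0,0],[20,3,0,0,0,0],[24,6.5,0,0,0,0],[27.5,9.5,0,0,0,0],[31.5,12.5,0,0,0,0],[35.5,15,0,0,0,0],[39.5,17.5,0,0,0,0],[44,19.5,0,0,0,0],[48,21.5,0,0,0,0],[52.5,23.5,0,0,0,0],[57.5,25,0,0,0,0]]]'

```text
time: 27.78
tool_pos: [497.9, 248.4, 231.3]
tcp_rot: [179.9, -0.0, 90.0]
ft_force: [-1.7, 1.7, 2.3]
finger_gap: -0.1
grip_force: 1.6
```

step_arm --targets '[[[4.5,1.5,0,0,0,0],[9,2.5,0,0,0,0],[14,3,0,0,0,0],[19,3.5,0,0,0,0],[23.5,4,0,0,0,0],[28.5,4,0,0,0,0],[33,4,0,0,0,0],[37,3.5,0,0,0,0],[37,3.5,0,0,0,0]]]'

```text
time: 28.53
tool_pos: [534.5, 251.1, 230.1]
tcp_rot: [180.0, 0.0, 90.0]
ft_force: [0.3, 0.1, 0.0]
finger_gap: 0.2
grip_force: 0.1
```

Run:
```python
from h import *
s=snap('wrist','w5'); print(ft(2)); b=snap('side','s5')
c=np.hstack([cv2.resize(s['img'],(400,300)),cv2.resize(b['img'][215:335,240:400],(400,300))]);cv2.imwrite('pics/c5.png',c)
```

```text
(array([ 0.31, -0.25, -0.73]), array([533.93, 251.11, 230.16]), 28.68)
```

View pics/c5.png

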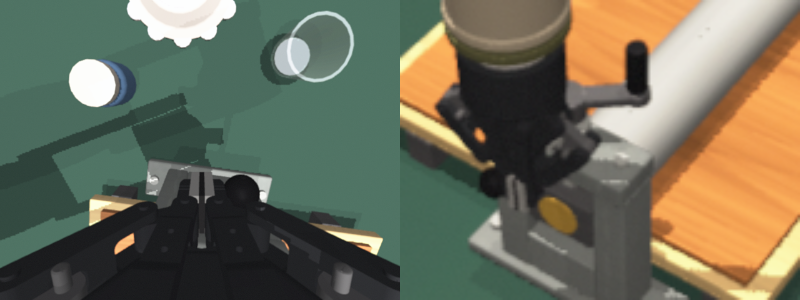

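The ball has been swept round and now sits just right of the fingers, at about (389,304) in full pixels. I'll work out its angle.

Run:
```python
from h import *
s=load('w5');l=atz(s,(389,304),217);print(l)
d=(l[:2]-[545.5,159.8]);print(np.hypot(*d),np.degrees(np.arctan2(d[1],d[0])))
```

```text
[562.5 252.5 217. ]
94.24590176766307 79.6081523195385
```

step_arm --targets '[[[3,0,0,0,0,0],[6,-0.5,0,0,0,0],[9,-1,0,0,0,0],[12,-2,0,0,0,0],[14,-2.5,0,0,0,0],[14,-2.5,0,0,0,0]]]'

```text
time: 29.23
tool_pos: [545.8, 250.0, 229.9]
tcp_rot: [-179.7, -0.1, 90.1]
ft_force: [-13.4, 4.0, 5.1]
finger_gap: 0.0
grip_force: 7.2
```

The force jumped to 13 N at a ball angle of about 72.6°, which matches the expected stop. I'll back away and rise.

step_arm --targets '[[[-5,0,0,0,0,0],[-15,2,0,0,0,0],[-30,5,0,0,0,0],[-35,5,25,0,0,0],[-35,5,60,0,0,0],[-35,5,100,0,0,0],[-35,5,120,0,0,0],[-35,5,120,0,0,0],[-35,5,120,0,0,0],[-35,5,120,0,0,0]]]'

```text
time: 30.07
tool_pos: [512.6, 253.8, 349.5]
tcp_rot: [-180.0, 0.0, 90.0]
ft_force: [0.1, -0.0, 0.1]
finger_gap: -0.1
grip_force: 0.0
```

Run:
```python
from h import *
s=snap('wrist','w6'); print(ft(2)); b=snap('side','s6'); a=snap('scene','a6')
c=np.hstack([cv2.resize(s['img'],(400,300)),cv2.resize(b['img'][215:335,240:400],(400,300))]);cv2.imwrite('pics/c6.png',c)
```

```text
(array([-0.06,  0.17, -0.56]), array([512.17, 253.67, 348.33]), 30.22)
```

View pics/c6.png

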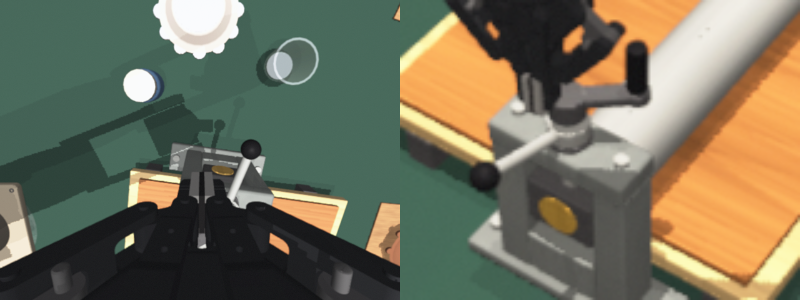

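The lever now points towards +y. In the side view the ball is at (274,285.8) and the grip at (334.4,242.2). I'll check both angles.

Run:
```python
from h import *
b,s=load('s6'),load('w6')
print(tri((b,(274,285.8)),(s,(251*1.6,149*1.6))))
for n,p in(('ball',atz(b,(274,285.8),217)),('ballw',atz(s,(251*1.6,149*1.6),217)),('grip',atz(b,(334.4,242.2),259))):
    d=p[:2]-[545.3,159.8];print(n,p,np.hypot(*d).round(1),(np.degrees(np.arctan2(d[1],d[0]))%360).round(1))
```

```text
(array([570.3, 247.2, 214.9]), [1.5, 1.5])
ball [568. 248. 217.] 91.1 75.6
ballw [571.1 248.6 217. ] 92.5 73.8
grip [497.  131.6 259. ] 55.9 210.3
```

The crank is still at 210°, and the lever is at its stop at about 74°, which fits the frame's yaw. Handing in.

```bash
python3 -c "
from bench import r
print(r.hand_in())"
```

```text
the job is handed in; nothing more can be done
None
```

The roller was bottomed at about 5.3 N on the grip, the crank backed off half a turn (gap about 5 mm, reckoned from the crank angle), the lock lever swung to its stop, and the machine released; I handed the job in at about 30 s, and the hand-in returned no verdict.

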